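# Index the drying lamp on to the next biscuit

### The job

The ring-shaped drying lamp on its swing arm must go from the round biscuit to the light-bulb-shaped one. Hook a fingertip under the pull ring, lift the spring pin out of its hole, swing the arm one hole towards the bulb-shaped biscuit, and let the pin drop fully home in that hole, then take the fingers away. Do not grip or wrench the ring, do not force the arm, and leave the biscuits and everything else on the bench where they lie.

Things in the scene. Friction and masses are not known exactly. Their poses are not given: they have to be found in the camera images.
- stand: fixed index stand: foot 110 mm across, short post, aluminium fan-shaped plate with five holes. Origin on the worktop on the vertical pivot axis (centre of the foot); x axis from the pivot to the middle hole, z up; y is to the left. May be turned up to 0.3 rad from world x. Holes: 140 mm from the pivot, at -0.84, -0.42, 0, 0.42, 0.84 rad about z from the x axis.
- hole_mid (a point): mouth of the stand's middle hole, in the top of the fan-shaped plate, 50 mm above the worktop. The plate spans 116 to 164 mm from the pivot and is 12 mm thick; each hole is 15 mm wide. Hole play for the pin is about 2.5 mm each way (0.018 rad of swing), and the pin's round end finds a hole from about 4 mm off.
- pivot (a point): top of the arm's hub on the pivot axis, 85 mm above the worktop; the hub is 46 mm across and its bolt rises to 91 mm. The arm is a flat bar 30 mm wide, its top 74 mm above the worktop, from the hub out to the lamp; a 24 mm wide bushing round the pin rises to 92 mm.
- swing (a joint): angle of the swing arm about the stand's vertical axis, rad: 0 at the middle hole (where it starts), positive to the left (counter-clockwise from above), range -0.9 to 0.9; the next holes are at -0.42 and 0.42. Light friction (about 0.1 N m): it stays where it is left.
- pin (a joint): lift of the 10 mm spring index pin, m: 0 fully down in a hole, 0.030 upper stop. It reaches 10 mm into the plate: clear from 0.010, lift it to 0.013 to 0.025 for swinging; released between holes it rests at about 0.010. It moves straight up and down in the arm, 140 mm from the pivot. The spring pushes down with 5 N at 0 and 8.5 N at the stop, plus 1 N weight.
- ring_mid (a point): centre of the steel pull ring fixed rigidly on the pin: 60 mm across inside, 8 mm round wire. It stands square across the arm, its top leaning outward (away from the pivot) 0.70 rad from upright, so a finger slanting down and outward along the arm passes through it. Pin down: 126 mm above the worktop, 162 mm from the pivot; the ring's foot is 100 mm up. x axis outward along the arm, z up.
- ring_top (a point): middle of the 8 mm wire at the top of the leaning ring, the place to lift: with the pin down 152 mm above the worktop and 184 mm from the pivot, 22 mm farther out and 26 mm higher than ring_mid. Axes as ring_mid.
- lamp (a point): centre of the underside of the white ring-shaped drying lamp at the arm's outer end, 280 mm from the pivot, 58 mm above the worktop; the lamp is 96 mm across outside, 64 mm inside, 20 mm thick.
- bulb_biscuit: flat iced biscuit, outline of a light bulb (globe 68 mm across, narrow square cap at one end), 90 mm long, 11 mm thick, 50 g, loose. Origin at its underside, halfway along. It lies 280 mm from the pivot (within 8 mm) below the lamp's place for the next hole, on the left or on the right of the middle; must not be moved.
- round_biscuit: flat iced round biscuit with scalloped edge, 82 mm across, 11 mm thick, loose, under the lamp at the start; origin at the centre of its underside; must not be moved.
- square_biscuit: flat iced rectangular biscuit, 78 x 52 mm, 11 mm thick, loose, on the other side from the bulb-shaped one; origin at the centre of its underside; must not be moved.
- bottle_a: black squeeze bottle with a clear pointed nozzle, 54 mm across, 150 mm tall, beside the stand, loose; its origin is the centre of its underside on the worktop; stays where it is, must not be moved
- bottle_b: white squeeze bottle with a clear pointed nozzle, 54 mm across, 150 mm tall, loose; its origin is the centre of its underside on the worktop; stays where it is, must not be moved
- cutter: round steel biscuit cutter, 68 mm across, 22 mm tall, beside the stand, loose; its origin is the centre of its underside on the worktop; stays where it is, must not be moved
- bowl: small white bowl, 100 mm across, 45 mm tall, loose; its origin is the centre of its underside on the worktop; stays where it is, must not be moved
- jar: glass jar with a steel lid, 60 mm across, 75 mm tall, loose; its origin is the centre of its underside on the worktop; stays where it is, must not be moved
- spatula: spatula lying flat, 150 mm long, loose; its origin lies in its underside on the worktop; must not be moved
- mug: blue mug, 76 mm across, 88 mm tall, loose; its origin is the centre of its underside on the worktop; stays where it is, must not be moved
There are look-alikes about, which are no part of the job. What is shaped like the bulb_biscuit but black or yellow is not meant.

How it is judged:
On the way, in this order (a step that is already met when the one before it is completed fails the run):
1. the pin is lifted clear of the middle hole while the arm still stands there (value of joint pin above 0.011 m and value of joint swing between -0.15 and 0.15 rad and contact force between the fingers and pin above 1 N), for 0.1 s.
2. with the pin up out of the holes the lamp is swung to the bulb-shaped biscuit (horizontal distance between lamp and bulb_biscuit below 0.025 m and value of joint pin above 0.004 m), for 0.05 s.
3. the pin has dropped home in the new hole (horizontal distance between lamp and bulb_biscuit below 0.025 m and value of joint pin below 0.003 m), for 0.2 s.
At the end, for the whole second after the job is handed in: the lamp's centre is within 25 mm of the bulb-shaped biscuit's centre seen from above, the pin is down to within 3 mm of fully home in the hole, the arm is at rest, and no biscuit has moved more than 12 mm (all of step 3 and velocity of joint swing between -0.05 and 0.05 rad/s and distance of each of bulb_biscuit, round_biscuit, square_biscuit from where it was at the start of the episode below 0.012 m); the robot touches nothing.
It fails at once if a biscuit is moved or lifted (distance of any of bulb_biscuit, round_biscuit, square_biscuit from where it was at the start of the episode above 0.012 m).
It fails at once if a bystander is moved, lifted or tipped (distance of any of bottle_a, bottle_b, cutter, bowl, jar, spatula, mug from where it was at the start of the episode above 0.02 m or angle between any of bottle_a, bottle_b, cutter, bowl, jar, spatula, mug's own z axis and vertical above 0.4 rad).
It fails at once if the ring is gripped or wrenched (more than 30 N from the fingers) (contact force between the fingers and pin above 30 N).
It fails at once if the arm is forced (more than 40 N from the fingers) (contact force between the fingers and swing above 40 N).
It also fails if it takes over 45 s, if anything falls off the work surface, if the arm or the gripper's body presses on something with over 40 N, if the wrist force passes 120 N, or if a joint passes its speed limit or range.

### The arm

A 7-joint arm with a two-finger parallel gripper is mounted at the origin on the work surface. World frame = base frame: x ahead of the robot, y to its left, z up, the work surface at z = 0. Lengths are in m, angles in rad, forces in N, time in s.
With the tool pointing down it reaches from about 0.425 to 0.925 m from the base axis. Payload 6.8 kg.
Tool frame: the origin (TCP) lies on the centre line of the jaws, within the pads' length; the fingertips stand 14 mm ahead of it and the grasp point (between the pads) lies 5 mm behind it (r.tips_ahead is the distance from the TCP to the fingertips, in m); z points along the fingers, y is the line along which they close (so a half turn about z gives the same grasp; the last joint's range is limited). The gripper opens to 85 mm and grips with 20 to 120 N. Pads are 22 mm wide; open, the fingers measure 114 mm over their backs; the gripper's body (76 mm by 85 mm) begins 54 mm behind the grasp point. The pads swing forward as they close: fully open they stand 13 mm farther back than shut.
Start: joints at [-1.353, 0.477, 0.022, 1.555, -0.011, 1.109, -0.083], TCP at [0.216, 0.64, 0.245] pointing down, gripper open.
Joint ranges: [-2.96, 2.96], [-0.34, 2.1], [-1.41, 1.46], [0.24, 2.44], [-1.37, 4.51], [0.17, 1.92], [-2.96, 2.96]. Speed limits (rad/s): [2.39, 2.39, 3.14, 3.14, 3.14, 3.14, 3.14].

### API

Orientations are given as a rotation vector (axis times angle).
In Python, from bench import r, eyes gives the robot as it stands.
- The arm moves only by the tool step_arm, never from a script. Its argument "rows" is a list of rows, each a list of 6 numbers: the shift along the world's x, y, z in units of 60 cm (1.0 is 60 cm), then the turn, a rotation vector about the world's x, y, z in units of pi rad (1.0 is pi rad). In form: [[x, y, z, rx, ry, rz], ...]. A call has 1 to 5 rows; each row is the pose to reach, as a shift and turn from the pose commanded when the call began, turning the shorter way round; what a row does not reach only later rows make up. A row lasts 1/12 s, in which the tool goes at most 41.7 mm and 7.16 degrees, less where a joint would pass 70% of its speed; a pose out of reach is approached as far as the arm can. A call with a number of a shift or a turn outside -1 to 1 is refused whole. A call with a gripper value outside its range is refused whole. "jaw" is the closure, from 0 (fully open) to 1 (shut), set as the call begins (left out, the last holds). The fingers move at their own pace and stop on an object; "squeeze" is the grip in N (left out, the last holds). Time passes only in rows, so rows that repeat a pose let the fingers close. It gives the time, the measured TCP pose, the force, the opening and the grip force at its end, in the units of the state.
- r.get_obs(): the state, without advancing time (a new reading comes with each control period).
- eyes.grab_frame(name): name is "scene" or "top" or "wrist"; returns the picture (384x512x3 uint8, red, green, blue); there is no depth.
- eyes.camera_info(name): a dict with "mtx" (3x3 intrinsics, pixels), "extrinsics" (4x4, takes a point from camera to world coordinates); the wrist camera has in their place "tool_from_camera" (4x4, takes a point from camera to tool coordinates, whose origin is the TCP and whose axes are the flange's). Camera axes: x right, y down, z forward; pixel columns grow to the right and rows downward; lengths in m; the calibration is good to about 2 mm. A picture is of the moment at which its call begins: read the wrist's pose just before it. camera_info takes no time and is no camera call.
- r.hand_in(): hands the job in; it is judged then, once.
The state is a dict: "clock": time; "joints": joint angles; "qvel": joint speeds; "tau": joint torques, N m; "tcp_pos": TCP position; "orientation": TCP orientation; "contact_force": force on the tool from outside, world axes, zero at the start; "moment": the same for the moment, N m; "grip_width": finger opening in m; "gripper_force": force on a finger pad.
Only numpy, scipy, OpenCV 4.12 (cv2) and the standard library are available. Lean on these libraries where they do the work, as an engineer would, in place of code of your own. Each camera call takes 0.05 s, during which the arm holds its last target. There are 200 camera calls.

## Working session

There is one attempt and no reset: what is moved stays moved. The work goes in short steps, Python scripts to look and compute and a tool call to move; the robot and the scene stay as the last step left them, time stands still between calls to the robot, and variables do not carry over. Pictures are saved under pics/ and viewed, at most 10 in all, crops included, and the job is handed in when it is done.

Besides the shell and the picture viewer there is one more tool, called after ">>>" as a command line: name --pt "numbers of a row" for each row, then --argument value for the rest. step_arm: Moves the arm, as the interface text tells. Shifts and turns lie within -1 to 1; 1 stands for 60 cm of shift or pi rad of turn. Its arguments: {"type":"object","properties":{"rows":{"type":"array"},"jaw":{"type":"number"},"squeeze":{"type":"number"}},"required":["rows"]}

```bash
mkdir -p pics; ls; python3 - <<'E'
from bench import r, eyes
import cv2, numpy as np
o=r.get_obs(); print(o['clock'],o['tcp_pos'],o['orientation'],r.tips_ahead)
a=eyes.grab_frame('scene');b=eyes.grab_frame('top')
cv2.imwrite('pics/s0.png',a[:,:,::-1]);cv2.imwrite('pics/t0.png',b[:,:,::-1])
for n in('scene','top','wrist'):
    for k,v in eyes.camera_info(n).items(): print(n,k,np.round(v,4).tolist() if not isinstance(v,str) else v)
E
```

```text
pics
0.0 [0.21586372 0.63895234 0.24430047] [-5.09431740e-01 -3.09983754e+00  2.93438130e-03] 0.014
scene mtx [[423.0781, 0.0, 251.6395], [0.0, 423.0781, 194.2485], [0.0, 0.0, 1.0]]
scene extrinsics [[0.278, 0.6415, -0.715, 1.4335], [0.9605, -0.192, 0.2012, -0.2262], [-0.0083, -0.7427, -0.6695, 0.9087], [0.0, 0.0, 0.0, 1.0]]
top mtx [[347.5482, 0.0, 252.0293], [0.0, 347.5482, 193.2513], [0.0, 0.0, 1.0]]
top extrinsics [[0.0291, -0.9926, 0.1183, 0.4517], [-0.9996, -0.0292, 0.0007, 0.0107], [0.0028, -0.1183, -0.993, 1.3806], [0.0, 0.0, 0.0, 1.0]]
wrist mtx [[297.1687, 0.0, 253.2073], [0.0, 297.1687, 189.3347], [0.0, 0.0, 1.0]]
wrist tool_from_camera [[-0.001, -0.9501, -0.3118, 0.0799], [1.0, -0.0009, -0.0005, -0.0001], [0.0002, -0.3118, 0.9501, -0.128], [0.0, 0.0, 0.0, 1.0]]
```

View pics/t0.png

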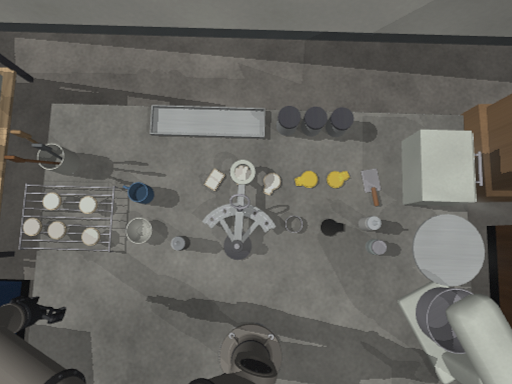

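View pics/s0.png

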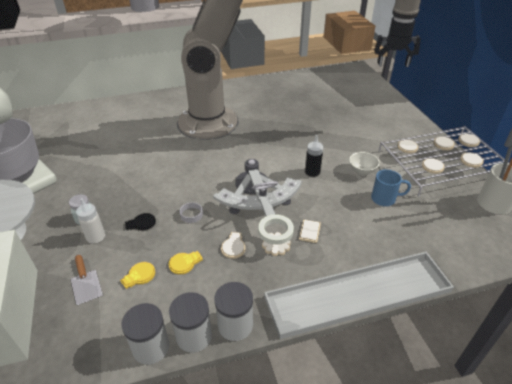

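The top view shows the stand foot near (237,246), the lamp at (242,172), and the white bulb biscuit at (272,183). The bulb is on the right (-y), so the target is swing -0.42. The square biscuit is on the left at (214,180). The scene view agrees.

```bash
cat > h.py <<'E'
import numpy as np, cv2
from bench import r, eyes
from scipy.spatial.transform import Rotation as Ro
def ray(name,uv,z):
    c=eyes.camera_info(name);M=np.array(c['mtx']);E=np.array(c['extrinsics'])
    d=E[:3,:3]@np.linalg.solve(M,[uv[0],uv[1],1.]);p=E[:3,3]
    return p+d*(z-p[2])/d[2]
def proj(name,P):
    c=eyes.camera_info(name);M=np.array(c['mtx']);E=np.array(c['extrinsics'])
    q=M@(E[:3,:3].T@(np.array(P)-E[:3,3]));return q[:2]/q[2]
E
python3 - <<'E'
from h import *
t=cv2.imread('pics/t0.png');s=cv2.imread('pics/s0.png')
g=cv2.cvtColor(t,cv2.COLOR_BGR2HSV)
m=((g[:,:,2]>165)&(g[:,:,1]<60)).astype(np.uint8)
m[:,:195]=0;m[:,300:]=0;m[:150]=0;m[260:]=0
n,l,st,ce=cv2.connectedComponentsWithStats(m)
for i in range(1,n):
    if st[i,4]>15: print(st[i],ce[i].round(1), ray('top',ce[i],.011).round(3),ray('top',ce[i],.078).round(3))
a=cv2.resize(t[150:265,195:305],None,fx=5,fy=5,interpolation=cv2.INTER_CUBIC)
b=cv2.resize(s[150:265,200:310],None,fx=5,fy=5,interpolation=cv2.INTER_CUBIC)
cv2.imwrite('pics/c0.png',cv2.resize(np.hstack([a,b]),(800,418)))
E
```

```text
[231 160  24  24 368] [241.7 172.1] [0.699 0.056 0.011] [0.687 0.053 0.078]
[205 169  19  22 211] [213.7 179.1] [0.667 0.166 0.011] [0.657 0.159 0.078]
[265 174  15  21 130] [272.9 184.3] [ 0.653 -0.07   0.011] [ 0.643 -0.067  0.078]
[215 214   9   7  18] [218.4 216.9] [0.517 0.141 0.011] [0.514 0.135 0.078]
```

View pics/c0.png

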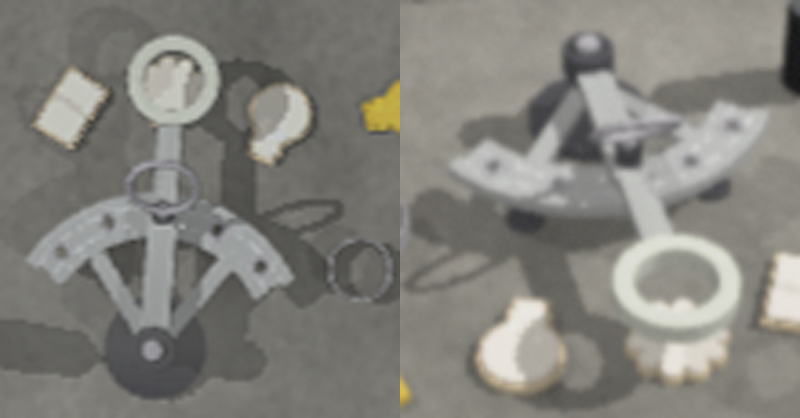

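The crop shows the hub bolt at (236.8,246.3), the lamp centre at (242.6,171.7), and the plate holes at (225.3,211), (255,213), (266.8,223.4) and (212,219.3) in the top view. The ring stands across the arm as described.

```bash
python3 - <<'E'
from h import *
from scipy.optimize import least_squares
p=ray('top',(236.8,246.3),.091)[:2];p2=ray('scene',(251.4,161.8),.091)[:2];L=ray('top',(242.6,171.7),.078)[:2]
print(p,p2,L,np.linalg.norm(L-p),np.arctan2(*(L-p)[::-1]))
H=[ray('top',u,.05)[:2] for u in[(266.8,223.4),(255,213),(225.3,211),(212,219.3)]]
A=np.array([-.84,-.42,.42,.84])
def f(x):
    d=[x[:2]+.14*np.array([np.cos(x[2]+a),np.sin(x[2]+a)])-h for a,h in zip(A,H)]
    d.append(x[:2]-p);d.append(x[:2]+.28*np.array([np.cos(x[2]),np.sin(x[2])])-L);return np.array(d).ravel()
s=least_squares(f,[*p,0]);print(s.x,(s.fun.reshape(-1,2)*1000).round(1).tolist())
x=s.x
for a in(0,-.42):
    t=x[2]+a;u=np.array([np.cos(t),np.sin(t)]);print(a,'mid',x[:2]+.162*u,'top',x[:2]+.184*u,'lamp',x[:2]+.28*u)
R=Ro.from_rotvec(r.get_obs()['orientation']).as_matrix();print(R.round(3))
for tilt in(.7,.85):
    t=x[2]
    z=np.array([np.cos(t)*np.sin(tilt),np.sin(t)*np.sin(tilt),-np.cos(tilt)]);y=np.array([-np.sin(t),np.cos(t),0]);
    T=np.array([np.cross(y,z),y,z]).T
    print(tilt,'turn/pi',Ro.from_matrix(T@R.T).as_rotvec()/np.pi)
E
```

```text
[0.40768968 0.06176512] [0.41316919 0.06128739] [0.68828905 0.04984989] 0.2808522390765618 -0.04243800531495452
[ 0.40811648  0.0609594  -0.04235997] [[1.1, 0.9], [-1.0, 0.5], [-0.5, 0.6], [0.4, -0.4], [0.4, -0.8], [-0.4, -0.7]]
0 mid [0.56997116 0.05409914] top [0.59195142 0.0531675 ] lamp [0.68786531 0.04910216]
-0.42 mid [ 0.55310685 -0.01130256] top [ 0.5727969  -0.02111592] lamp [ 0.65871712 -0.06393782]
[[-0.947  0.32  -0.   ]
 [ 0.32   0.947 -0.002]
 [-0.    -0.002 -1.   ]]
0.7 turn/pi [-0.04039163 -0.21982872  0.08666938]
0.85 turn/pi [-0.04916629 -0.266906    0.08492209]
```

```bash
cat >> h.py <<'E'
PX=np.array([.40812,.06096]);PH=-.0424
def go(a,rr,z,tilt):
    "delta in move units to put the TCP at swing angle a, radius rr, height z, tilt"
    o=r.get_obs();t=PH+a
    Z=np.array([np.cos(t)*np.sin(tilt),np.sin(t)*np.sin(tilt),-np.cos(tilt)]);Y=np.array([-np.sin(t),np.cos(t),0])
    T=np.array([np.cross(Y,Z),Y,Z]).T;R=Ro.from_rotvec(o['orientation']).as_matrix()
    p=np.array([*(PX+rr*np.array([np.cos(t),np.sin(t)])),z])
    print(round(o['clock'],2),np.round([*(p-o['tcp_pos'])/.6,*Ro.from_matrix(T@R.T).as_rotvec()/np.pi],4).tolist())
def stat():
    o=r.get_obs();R=Ro.from_rotvec(o['orientation']).as_matrix();d=np.array(o['tcp_pos'])[:2]-PX
    print('r',np.hypot(*d).round(4),'a',(np.arctan2(d[1],d[0])-PH).round(4),'z',round(o['tcp_pos'][2],4),'tilt',np.arccos(-R[2,2]).round(3),'head',(np.arctan2(R[1,2],R[0,2])-PH).round(3),'F',np.round(o['contact_force'],1),'q',np.round(o['joints'],2))
E
python3 -c "
from h import *
go(0,.09,.27,.8)"
```

```text
0.1 [0.4703, -0.9697, 0.0426, -0.0462, -0.2512, 0.0855]
```

>>> step_arm --pt "0.1 -0.05 0.05 0 0 0" --pt "0.47 -0.97 0.05 0 0 0" --pt "0.47 -0.97 0.05 0 0 0" --pt "0.47 -0.97 0.05 0 0 0" --pt "0.47 -0.97 0.05 0 0 0" --jaw 1

```text
clock: 0.52
tcp_pos: [0.3175, 0.4678, 0.2654]
orientation: [-0.51, -3.1, 0.001]
contact_force: [0.3, 0.1, -0.2]
grip_width: 0.0255
gripper_force: 0.0
```

```bash
python3 -c "
from h import *
stat();go(0,.09,.27,.8)"
```

```text
r 0.4168 a 1.8323 z 0.2654 tilt 0.001 head -1.941 F [ 0.3  0.1 -0.2] q [-1.14  0.28  0.06  1.8  -0.02  1.06  0.18]
0.52 [0.3008, -0.6844, 0.0077, -0.0466, -0.2512, 0.0855]
```

>>> step_arm --pt "0.3 -0.68 0.01 -0.047 -0.251 0.086" --pt "0.3 -0.68 0.01 -0.047 -0.251 0.086" --pt "0.3 -0.68 0.01 -0.047 -0.251 0.086" --pt "0.3 -0.68 0.01 -0.047 -0.251 0.086" --pt "0.3 -0.68 0.01 -0.047 -0.251 0.086"

```text
clock: 0.93
tcp_pos: [0.4002, 0.2808, 0.2688]
orientation: [0.155, 2.551, -0.016]
contact_force: [1.3, -1.4, -0.4]
grip_width: 0.0001
gripper_force: 0.0
```

```bash
python3 -c "
from h import *
stat();go(0,.09,.27,.8)"
```

```text
r 0.22 a 1.6493 z 0.2688 tilt 0.586 head -0.039 F [ 1.3 -1.4 -0.4] q [-1.22 -0.    0.14  2.26  0.79  0.8  -0.17]
0.93 [0.1631, -0.3727, 0.002, -0.0124, -0.0674, 0.0223]
```

>>> step_arm --pt "0.163 -0.373 0.002 -0.012 -0.067 0.022" --pt "0.163 -0.373 0.002 -0.012 -0.067 0.022" --pt "0.163 -0.373 0.002 -0.012 -0.067 0.022" --pt "0.163 -0.373 0.002 -0.012 -0.067 0.022" --pt "0.163 -0.373 0.002 -0.012 -0.067 0.022"

```text
clock: 1.35
tcp_pos: [0.4453, 0.1854, 0.2698]
orientation: [0.061, 2.354, -0.018]
contact_force: [0.2, 1.0, 1.4]
grip_width: 0.0003
gripper_force: 0.0
```

```bash
python3 -c "
from h import *
stat();go(0,.1,.196,.8)"
```

```text
r 0.1299 a 1.3227 z 0.2698 tilt 0.787 head -0.002 F [0.2 1.  1.4] q [-0.72 -0.06 -0.2   2.43  1.22  0.65 -0.37]
1.35 [0.1045, -0.2144, -0.123, -0.0019, -0.0042, 0.0022]
```

```bash
python3 -c "
from h import *
go(0,.15,.26,.8)"
```

```text
1.35 [0.1878, -0.218, -0.0164, -0.0019, -0.0042, 0.0022]
```

>>> step_arm --pt "0.188 -0.218 -0.016 0 0 0" --pt "0.188 -0.218 -0.016 0 0 0" --pt "0.188 -0.218 -0.016 0 0 0" --pt "0.188 -0.218 -0.016 0 0 0" --pt "0.188 -0.218 -0.016 0 0 0"

```text
clock: 1.77
tcp_pos: [0.5612, 0.048, 0.2607]
orientation: [0.074, 2.353, -0.025]
contact_force: [0.0, 0.5, 0.7]
grip_width: -0.0002
gripper_force: 0.0
```

```bash
python3 -c "
from h import *
stat();go(0,.1,.196,.8)"
```

```text
r 0.1537 a -0.042 z 0.2607 tilt 0.787 head -0.015 F [0.  0.5 0.7] q [-0.42  0.03  0.07  2.37  1.56  0.29 -0.3 ]
1.77 [-0.0887, 0.0145, -0.1079, -0.0016, -0.0039, 0.006]
```

>>> step_arm --pt "-0.044 0.007 -0.054 -0.002 -0.004 0.006" --pt "-0.089 0.015 -0.108 -0.002 -0.004 0.006" --pt "-0.089 0.015 -0.108 -0.002 -0.004 0.006" --pt "-0.089 0.015 -0.108 -0.002 -0.004 0.006"

```text
clock: 2.1
tcp_pos: [0.5312, 0.05, 0.1999]
orientation: [0.005, 2.398, -0.112]
contact_force: [1.1, 0.4, -0.9]
grip_width: 0.0
gripper_force: 0.0
```

```bash
python3 -c "
from h import *
stat();go(0,.1,.196,.8)
cv2.imwrite('pics/w1.png',np.hstack([eyes.grab_frame('wrist'),eyes.grab_frame('scene')[80:,130:400].repeat(1,0)[:, :288] if 0 else eyes.grab_frame('wrist')])[:,:512,::-1])"
```

```text
r 0.1236 a -0.0468 z 0.1999 tilt 0.746 head -0.079 F [ 1.1  0.4 -0.9] q [ 0.13  0.16 -0.58  2.41  1.76  0.45 -0.47]
2.1 [-0.0386, 0.0113, -0.0065, 0.0245, -0.0191, -0.0015]
```

View pics/w1.png

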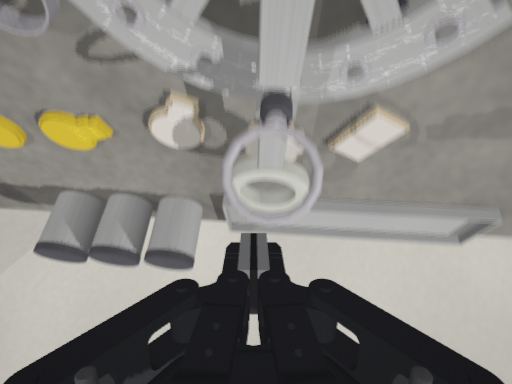

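The wrist view shows the ring centred at about (272,171), with the fingertips at (254,235). The bushing and arm lie behind the ring. I'll check my ring estimate against this.

```bash
cat >> h.py <<'E'
def wproj(P):
    o=r.get_obs();c=eyes.camera_info('wrist');T=np.array(c['tool_from_camera']);M=np.array(c['mtx'])
    R=Ro.from_rotvec(o['orientation']).as_matrix()
    q=M@(T[:3,:3].T@(R.T@(np.array(P)-o['tcp_pos'])-T[:3,3]));return q[:2]/q[2]
def sp(a,rr,z): return [*(PX+rr*np.array([np.cos(PH+a),np.sin(PH+a)])),z]
E
python3 -c "
from h import *
print(wproj(sp(0,.162,.126)),wproj(sp(0,.184,.152)),wproj(sp(0,.28,.058)))
go(0,.125,.165,.75);go(0,.166,.122,.75)"
```

```text
[269.36334379 182.15101688] [266.0502367  226.87448757] [267.01007762 184.30360161]
2.2 [0.0056, 0.0102, -0.054, 0.0244, -0.005, -0.002]
2.2 [0.0738, 0.0073, -0.1256, 0.0244, -0.005, -0.002]
```

>>> step_arm --pt "0.003 0.005 -0.027 0.012 -0.003 0" --pt "0.005 0.01 -0.054 0.024 -0.005 -0.002" --pt "0.005 0.01 -0.054 0.024 -0.005 -0.002" --pt "0.005 0.01 -0.054 0.024 -0.005 -0.002" --pt "0.005 0.01 -0.054 0.024 -0.005 -0.002"

```text
clock: 2.62
tcp_pos: [0.5347, 0.0556, 0.1681]
orientation: [0.049, 2.386, -0.026]
contact_force: [-0.7, -0.1, -0.6]
grip_width: -0.0001
gripper_force: 0.0
```

```bash
python3 -c "
from h import *
stat()
print(wproj(sp(0,.162,.126)),wproj(sp(0,.184,.152)),wproj(sp(0,.14,.1)),wproj(sp(0,.28,.058)))
cv2.imwrite('pics/w2.png',eyes.grab_frame('wrist')[:,:,::-1])
go(0,.125,.165,.75);go(0,.166,.122,.75)"
```

```text
r 0.1266 a 0.0001 z 0.1681 tilt 0.755 head -0.005 F [-0.7 -0.1 -0.6] q [ 0.25  0.27 -0.7   2.44  2.03  0.51 -0.75]
[253.9874151  213.90407736] [253.82628031 261.4558663 ] [254.16017954 162.92031518] [254.111887   200.93858223]
2.67 [-0.0029, -0.0006, -0.0058, 0.0015, 0.002, -0.0001]
2.67 [0.0653, -0.0035, -0.0775, 0.0015, 0.002, -0.0001]
```

View pics/w2.png

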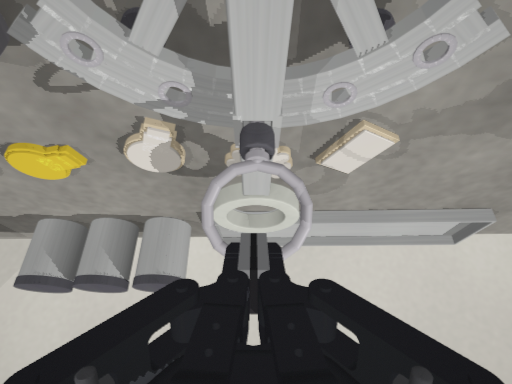

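The ring is centred at (257,212), against a predicted (254,214), so they agree to about 1 mm. The fingertips sit in front of the ring's opening, so I'm entering now.

>>> step_arm --pt "0.015 -0.001 -0.018 0 0 0" --pt "0.03 -0.002 -0.036 0 0 0" --pt "0.048 -0.003 -0.057 0 0 0" --pt "0.065 -0.004 -0.077 0 0 0" --pt "0.065 -0.004 -0.077 0 0 0"

```text
clock: 3.08
tcp_pos: [0.5746, 0.0536, 0.1207]
orientation: [0.049, 2.386, -0.025]
contact_force: [0.5, -0.6, -0.4]
grip_width: 0.0
gripper_force: 0.0
```

```bash
python3 -c "
from h import *
stat()
go(0,.166+.007,.122+.008,.75);go(0,.166+.011,.122+.013,.75)"
```

```text
r 0.1667 a -0.0015 z 0.1207 tilt 0.755 head -0.005 F [ 0.5 -0.6 -0.4] q [ 0.26  0.45 -0.69  2.38  2.18  0.62 -0.81]
3.08 [0.0106, -0.0, 0.0156, 0.0014, 0.0015, 0.0001]
3.08 [0.0172, -0.0003, 0.0239, 0.0014, 0.0015, 0.0001]
```

>>> step_arm --pt "0.005 0 0.007 0 0 0" --pt "0.01 0 0.014 0 0 0" --pt "0.016 0 0.02 0 0 0" --pt "0.016 0 0.02 0 0 0"

```text
clock: 3.42
tcp_pos: [0.5844, 0.0538, 0.1359]
orientation: [0.049, 2.382, -0.024]
contact_force: [0.2, 0.5, -0.2]
grip_width: 0.0002
gripper_force: 0.0
```

>>> step_arm --pt "0 0 0.004 0 0 0" --pt "0 0 0.008 0 0 0" --pt "0 0 0.012 0 0 0" --pt "0 0 0.012 0 0 0"

```text
clock: 3.75
tcp_pos: [0.5823, 0.0536, 0.1404]
orientation: [0.049, 2.387, -0.023]
contact_force: [-1.3, 0.7, -1.2]
grip_width: -0.0001
gripper_force: 0.9
```

```bash
python3 -c "
from h import *
stat()"
```

```text
r 0.1743 a 0.0 z 0.1404 tilt 0.754 head -0.002 F [-1.3  0.7 -1.2] q [ 0.26  0.4  -0.67  2.35  2.11  0.55 -0.75]
```

>>> step_arm --pt "0 0 0.004 0 0 0" --pt "0 0 0.008 0 0 0" --pt "0 0 0.012 0 0 0" --pt "0 0 0.012 0 0 0"

```text
clock: 4.08
tcp_pos: [0.5819, 0.0535, 0.147]
orientation: [0.049, 2.388, -0.023]
contact_force: [-3.5, 1.0, -6.5]
grip_width: -0.0001
gripper_force: 3.5
```

>>> step_arm --pt "0 0 0.005 0 0 0" --pt "0 0 0.01 0 0 0" --pt "0 0 0.016 0 0 0" --pt "0 0 0.016 0 0 0"

```text
clock: 4.42
tcp_pos: [0.5821, 0.0535, 0.1572]
orientation: [0.049, 2.387, -0.023]
contact_force: [-6.6, -0.1, -8.0]
grip_width: -0.0002
gripper_force: 4.7
```

```bash
python3 -c "
from h import *
stat()
print(wproj(sp(0,.162,.126)),wproj(sp(0,.162,.142)))
cv2.imwrite('pics/w3.png',eyes.grab_frame('wrist')[:,:,::-1])"
```

```text
r 0.1741 a -0.0003 z 0.1572 tilt 0.754 head -0.003 F [-6.6 -0.1 -8. ] q [ 0.25  0.36 -0.66  2.35  2.05  0.51 -0.7 ]
[254.02208193 195.75205191] [253.97459734 225.18428381]
```

View pics/w3.png

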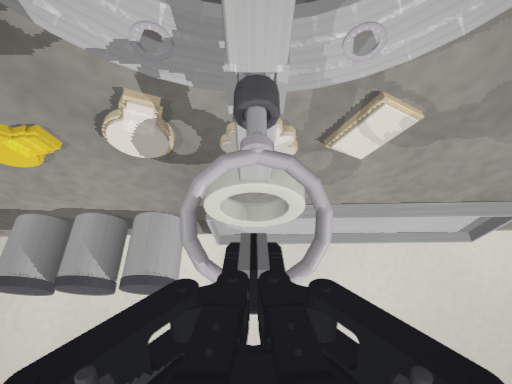

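The wrist image shows the pin shaft standing clear below the ring's foot, the ring centred at (256,220), and about 8 N of load. That matches a lift of about 16 mm, so I'll swing along the arc next.

```bash
python3 -c "
from h import *
for a in np.arange(1,11)*-.042:
    d=(np.array(sp(a,.174,0))-sp(0,.174,0))/.6;print(np.round([*d,0,0,a/np.pi],4).tolist())"
```

```text
[-0.0008, -0.0122, 0.0, 0.0, 0.0, -0.0134]
[-0.0021, -0.0243, 0.0, 0.0, 0.0, -0.0267]
[-0.0038, -0.0363, 0.0, 0.0, 0.0, -0.0401]
[-0.0061, -0.0483, 0.0, 0.0, 0.0, -0.0535]
[-0.0089, -0.0601, 0.0, 0.0, 0.0, -0.0668]
[-0.0122, -0.0719, 0.0, 0.0, 0.0, -0.0802]
[-0.016, -0.0834, 0.0, 0.0, 0.0, -0.0936]
[-0.0203, -0.0948, 0.0, 0.0, 0.0, -0.107]
[-0.025, -0.1061, 0.0, 0.0, 0.0, -0.1203]
[-0.0302, -0.1171, 0.0, 0.0, 0.0, -0.1337]
```

>>> step_arm --pt "-0.0003 -0.006 0 0 0 -0.0067" --pt "-0.0008 -0.0122 0 0 0 -0.0134" --pt "-0.0014 -0.018 0 0 0 -0.02" --pt "-0.0021 -0.0243 0 0 0 -0.0267" --pt "-0.0021 -0.0243 0 0 0 -0.0267"

```text
clock: 4.88
tcp_pos: [0.5806, 0.0389, 0.1567]
orientation: [0.151, 2.385, -0.063]
contact_force: [-5.8, 0.7, -7.1]
grip_width: 0.0
gripper_force: 4.7
```

```bash
python3 -c "
from h import *
stat()
for a in (-.15,-.21,-.27): go(a,.174,.1565,.754)"
```

```text
r 0.1739 a -0.0847 z 0.1567 tilt 0.753 head -0.087 F [-5.8  0.7 -7.1] q [ 0.23  0.35 -0.65  2.35  1.97  0.55 -0.7 ]
4.88 [-0.0029, -0.0187, -0.0003, 0.0007, -0.0004, -0.0207]
4.88 [-0.0067, -0.0357, -0.0003, 0.0007, -0.0004, -0.0398]
4.88 [-0.0116, -0.0524, -0.0003, 0.0007, -0.0004, -0.0589]
```

>>> step_arm --pt "-0.0014 -0.009 0 0 0 -0.01" --pt "-0.003 -0.0187 0 0 0 -0.0207" --pt "-0.0048 -0.027 0 0 0 -0.03" --pt "-0.0067 -0.0357 0 0 0 -0.0398" --pt "-0.0067 -0.0357 0 0 0 -0.0398"

```text
clock: 5.3
tcp_pos: [0.5763, 0.0177, 0.1565]
orientation: [0.3, 2.374, -0.122]
contact_force: [-6.7, 2.6, -7.6]
grip_width: 0.0001
gripper_force: 5.1
```

```bash
python3 -c "
from h import *
stat()
for a in (-.28,-.34,-.4,-.42): go(a,.174,.1565,.754)
print(wproj(sp(-.21,.162,.142)))
w=eyes.grab_frame('wrist');t=eyes.grab_frame('top')
b=cv2.resize(t[150:265,195:305],(512,384*512//512+151),interpolation=cv2.INTER_CUBIC)[:384]
cv2.imwrite('pics/w4.png',cv2.resize(np.hstack([w,cv2.resize(t[150:265,195:305],(367,384),interpolation=cv2.INTER_CUBIC)]),(800,350))[:,:,::-1])"
```

```text
r 0.1737 a -0.2092 z 0.1565 tilt 0.753 head -0.213 F [-6.7  2.6 -7.6] q [ 0.2   0.35 -0.63  2.34  1.86  0.62 -0.71]
5.3 [-0.0053, -0.0198, 0.0, 0.0006, -0.0007, -0.0223]
5.3 [-0.0113, -0.0362, 0.0, 0.0006, -0.0007, -0.0414]
5.3 [-0.0183, -0.0521, 0.0, 0.0006, -0.0007, -0.0605]
5.3 [-0.0208, -0.0573, 0.0, 0.0006, -0.0007, -0.0668]
[253.53449701 226.78879277]
```

View pics/w4.png

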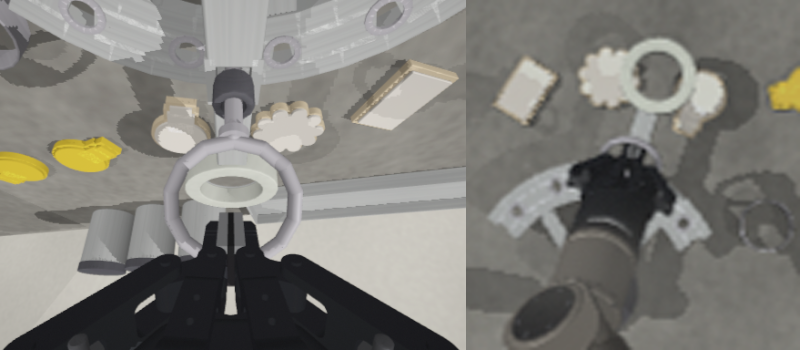

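The arm follows. The ring stays centred on the finger, and the lamp is halfway between the round and bulb biscuits.

>>> step_arm --pt "-0.0025 -0.01 0 0 0 -0.011" --pt "-0.0053 -0.0198 0 0 0 -0.0223" --pt "-0.0082 -0.028 0 0 0 -0.032" --pt "-0.0113 -0.0362 0 0 0 -0.0414" --pt "-0.0147 -0.0442 0 0 0 -0.051"

```text
clock: 5.82
tcp_pos: [0.5674, -0.0075, 0.1564]
orientation: [0.488, 2.349, -0.195]
contact_force: [-8.6, 5.5, -8.1]
grip_width: -0.0002
gripper_force: 6.0
```

```bash
python3 -c "
from h import *
stat()
for a in (-.38,-.40,-.42): go(a,.174,.1565,.754)"
```

```text
r 0.1734 a -0.3636 z 0.1564 tilt 0.752 head -0.37 F [-8.6  5.5 -8.1] q [ 0.18  0.36 -0.62  2.34  1.73  0.7  -0.74]
5.82 [-0.001, -0.0047, 0.0002, 0.0002, -0.0009, -0.0038]
5.82 [-0.0034, -0.01, 0.0002, 0.0002, -0.0009, -0.0101]
5.82 [-0.006, -0.0152, 0.0002, 0.0002, -0.0009, -0.0165]
```

>>> step_arm --pt "-0.003 -0.007 0 0 0 -0.008" --pt "-0.0055 -0.0138 0 0 0 -0.015" --pt "-0.0055 -0.0138 0 0 0 -0.015" --pt "-0.0055 -0.0138 0 0 0 -0.015"

```text
clock: 6.15
tcp_pos: [0.5637, -0.0156, 0.156]
orientation: [0.543, 2.34, -0.217]
contact_force: [-9.6, 5.5, -6.7]
grip_width: -0.0001
gripper_force: 6.6
```

```bash
python3 -c "
from h import *
stat()
print(wproj(sp(-.42,.162,.142)),wproj(sp(-.42,.14,.092)),wproj(sp(-.40,.14,.092)), wproj(sp(-.42,.28,.078)), wproj(sp(-.40,.28,.078)))
cv2.imwrite('pics/w5.png',eyes.grab_frame('wrist')[:,:,::-1])"
```

```text
r 0.1734 a -0.4146 z 0.156 tilt 0.751 head -0.416 F [-9.6  5.5 -6.7] q [ 0.17  0.36 -0.62  2.33  1.7   0.73 -0.74]
[251.99579054 227.97900966] [252.47094938 117.71753791] [258.08053561 117.70706273] [252.1124743  210.17407038] [258.10447988 210.17317701]
```

View pics/w5.png

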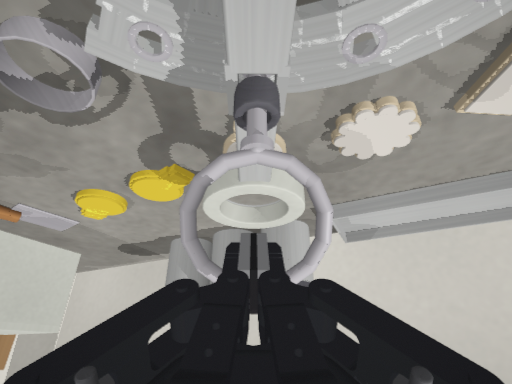

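The neighbouring holes at (151,39) and (364,42) and the ring at (256,220) sit within 1 px of where they were at the middle hole, so the arm is over the next hole. Lowering the pin.

>>> step_arm --pt "0 0 -0.005 0 0 0" --pt "0 0 -0.01 0 0 0" --pt "0 0 -0.015 0 0 0" --pt "0 0 -0.015 0 0 0"

```text
clock: 6.53
tcp_pos: [0.5638, -0.0154, 0.1468]
orientation: [0.542, 2.34, -0.216]
contact_force: [-10.4, 4.9, -6.4]
grip_width: -0.0001
gripper_force: 6.3
```

>>> step_arm --pt "0 0 -0.005 0 0 0" --pt "0 0 -0.01 0 0 0" --pt "0 0 -0.013 0 0 0" --pt "0 0 -0.013 0 0 0"

```text
clock: 6.87
tcp_pos: [0.565, -0.0157, 0.1401]
orientation: [0.542, 2.337, -0.217]
contact_force: [-8.1, 3.8, -4.4]
grip_width: -0.0005
gripper_force: 4.9
```

```bash
python3 -c "
from h import *
stat()"
```

```text
r 0.1746 a -0.4119 z 0.1401 tilt 0.753 head -0.416 F [-8.1  3.8 -4.4] q [ 0.17  0.4  -0.61  2.34  1.76  0.75 -0.8 ]
```

>>> step_arm --pt "-0.003 0.0015 -0.004 0 0 0" --pt "-0.006 0.003 -0.008 0 0 0" --pt "-0.009 0.0045 -0.012 0 0 0" --pt "-0.012 0.006 -0.015 0 0 0" --pt "-0.012 0.006 -0.015 0 0 0"

```text
clock: 7.28
tcp_pos: [0.5589, -0.0136, 0.1319]
orientation: [0.544, 2.334, -0.219]
contact_force: [-0.4, 0.0, -0.9]
grip_width: -0.0002
gripper_force: 0.0
```

```bash
python3 -c "
from h import *
stat()
for z in(.126,.136): print(wproj(sp(-.42,.162,z)),wproj(sp(-.42,.140,z-.026)))
cv2.imwrite('pics/w6.png',eyes.grab_frame('wrist')[:,:,::-1])"
```

```text
r 0.1682 a -0.4166 z 0.1319 tilt 0.757 head -0.419 F [-0.4  0.  -0.9] q [ 0.16  0.42 -0.62  2.36  1.78  0.78 -0.85]
[252.64875354 247.49182777] [252.86057432 178.19721729]
[252.58014773 268.22755505] [252.79600173 197.52401584]
```

View pics/w6.png

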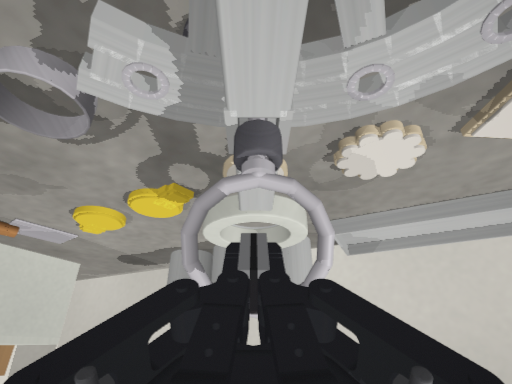

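The ring foot is at (257,180), against a predicted 178 for pin home (197 if it were resting on the plate). The pin is fully down and the force is zero, so I'll withdraw the finger.

>>> step_arm --pt "-0.015 0.0075 0.014 0 0 0" --pt "-0.03 0.015 0.03 0 0 0" --pt "-0.046 0.023 0.048 0 0 0" --pt "-0.06 0.03 0.065 0 0 0" --pt "-0.06 0.03 0.065 0 0 0"

```text
clock: 7.75
tcp_pos: [0.5225, 0.0053, 0.1725]
orientation: [0.542, 2.332, -0.218]
contact_force: [-0.3, -0.7, -0.1]
grip_width: -0.0002
gripper_force: 0.0
```

```bash
python3 -c "
from h import *
stat()"
```

```text
r 0.1272 a -0.4104 z 0.1725 tilt 0.758 head -0.416 F [-0.3 -0.7 -0.1] q [ 0.14  0.28 -0.67  2.4   1.61  0.76 -0.76]
```

>>> step_arm --pt "0 0 0.04 0 0 0" --pt "0 0 0.08 0 0 0" --pt "0 0 0.12 0 0 0" --pt "0 0 0.15 0 0 0" --pt "0 0 0.15 0 0 0"

```text
clock: 8.17
tcp_pos: [0.5247, 0.0045, 0.2648]
orientation: [0.545, 2.328, -0.217]
contact_force: [0.3, -0.5, 0.1]
grip_width: -0.0001
gripper_force: 0.0
```

```bash
python3 -c "
from h import *
stat()
s=eyes.grab_frame('scene');t=eyes.grab_frame('top')
f=lambda i:cv2.resize(i,(400,400),interpolation=cv2.INTER_CUBIC)
print(proj('scene',sp(-.42,.28,.078)),proj('top',sp(-.42,.28,.078)))
cv2.imwrite('pics/w7.png',np.hstack([f(s[140:265,190:315]),f(t[145:265,190:310])])[:,:,::-1])"
```

```text
r 0.1296 a -0.4089 z 0.2648 tilt 0.761 head -0.417 F [ 0.3 -0.5  0.1] q [ 0.2   0.06 -0.68  2.31  1.24  0.67 -0.34]
[232.13687593 227.13707211] [272.34367949 180.25843184]
```

View pics/w7.png

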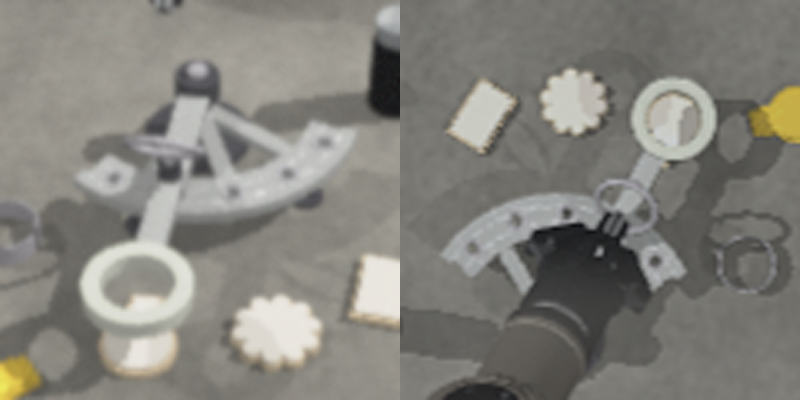

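The lamp sits over the white bulb biscuit at top-view pixel (272,180), as predicted for the hole. The other biscuits are unmoved, the fingers are clear of the ring, and the pin is down.

```bash
python3 -c "
from bench import r
print(r.hand_in())"
```

```text
the job is handed in; nothing more can be done
None
```

The lamp is now over the bulb-shaped biscuit, one hole to the right. The pin is down in that hole, the fingers are clear, and I handed the job in; no verdict was returned.

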